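# Make up two microscopy kits

## Task

Make up the two microscopy kits: into the long tray put the slide box, the cover-glass box and the narrow beaker, and into the short tray the wide beaker and the oil bottle; the beakers start one inside the other and must be taken apart. Set each item (do not drop or tip it) flat and upright on the floor of its own well: slide box lengthwise in the rectangular well, cover glasses in the square one, narrow beaker in the round one; wide beaker in the short tray's large well, oil in its small one. Leave the timer and the tall white jar where they are.

Things in the scene. Friction and masses are not known exactly. Their poses are not given: they have to be found in the camera images.
- long_tray: Long grey plastic kit tray, 260 x 84 x 7 mm (plus a 14 mm pull tab at each end), with three wells in a row. Fixed to the bench. Origin: centre of its underside, on the bench; x along its length, y across, z up. Wells are 5 mm deep, with pale floors 2 mm above the bench. Well centres, all at y = 0: rectangular slide-box well at x = +70 mm, 105 mm (along x) by 52 mm; square cover-glass well at x = -14 mm, 50 x 50 mm; round well for the narrow beaker at x = -84 mm, 54 mm across.
- short_tray: Short grey plastic kit tray, 170 x 100 x 7 mm (plus a 14 mm pull tab at each end), with two round wells. Fixed to the bench. Origin: centre of its underside, on the bench; x along its length, y across, z up. Wells are 5 mm deep, with pale floors 2 mm above the bench. Well centres, both at y = 0: large well for the wide beaker at x = +35 mm, 76 mm across; small well for the oil bottle at x = -45 mm, 45 mm across.
- wide_beaker: Wide low open steel beaker, 56 mm outside diameter, 55 mm high, wall 2.5 mm, floor 4 mm thick. At the start the narrow beaker stands loose inside it. Origin: centre of its underside, z up.
- narrow_beaker: Narrow tall open steel beaker, 36 mm outside diameter, 80 mm high, wall 2 mm. At the start it stands loose inside the wide beaker, on its floor, rising 29 mm above the wide one's rim; it lifts straight out. Origin: centre of its underside, z up.
- slide_box: Closed turquoise and white box of microscope slides, 87 (x) x 34 (y) x 26 (z) mm, lid fixed shut. Origin: centre of its underside; x along its length.
- cover_glass_box: Small square blue and white box of cover glasses, 32 x 32 x 18 mm high. Origin: centre of its underside; x and y square to its sides, z up.
- oil_bottle: Small white round dropper bottle of immersion oil with black dropper cap, 24 mm diameter, 80 mm high over the cap; grasp the round body, its lowest 40 mm (the cap gives no hold). Origin: centre of its underside, z up.
- timer: Bystander: white lab timer lying flat, 66 x 66 x 18 mm. Origin: centre of its underside.
- jar: Bystander: upright white screw-cap jar, 57 mm diameter, 99 mm high. Origin: centre of its underside.
There are look-alikes about, which are no part of the job. Leave any blue look-alike of the slide_box alone. Leave any green look-alike of the cover_glass_box alone.

How it is judged:
By the outcome, as a careful person would: the job done as asked, in the order asked, and still so for the second after the job is handed in, with the robot touching nothing.
It also fails if it takes over 144 s, if anything falls off the work surface, if the arm or the gripper's body presses on something with over 40 N, if the wrist force passes 120 N, or if a joint passes its speed limit or range.

## Robot

A 6-joint arm with a two-finger parallel gripper is mounted at the origin on a cart in front of the work surface, level with it; the furniture and walls round the work are solid. World frame = base frame: x ahead of the robot, y to its left, z up, the work surface at z = 0. Lengths are in mm, angles in rad, forces in N, time in s.
With the tool pointing down it reaches from about 350 to 975 mm from the base axis. Payload 7.1 kg.
Tool frame: the origin (TCP) lies at the very end of the fingers, on their centre line; the grasp point (between the pads) lies 19 mm behind it; z points along the fingers, y is the line along which they close (so a half turn about z gives the same grasp; the last joint's range is limited). The gripper opens to 88 mm and grips with 3 to 60 N. Pads are 20 mm wide; open, the fingers measure 115 mm over their backs; the gripper's body (75 mm by 178 mm) begins 61 mm behind the grasp point.
Start: joints at [-1.328, 0.423, 1.63, -0, 1.089, -0.019], TCP at [161.781, -603.682, 222.675] pointing down, gripper open.
Joint ranges: [-3, 3], [-0.9, 2.11], [0.09, 2.58], [-1.31, 4.45], [0.11, 2.69], [-2.54, 2.54]. Speed limits (rad/s): [2.39, 2.39, 3.01, 3.14, 3.14, 3.14].

## Interface

Orientations are given as a rotation vector (axis times angle).
In Python, from workcell import get_obs, get_image, job, models gives the robot as it stands.
- The arm moves only by the tool jog_arm, never from a script. Its argument "increments" is one flat list of numbers, 7 for each row, row after row: the turn, a rotation vector about the tool's x, y, z in degrees, then the shift along the tool's x, y, z in mm, then the opening in per cent of the stroke, from 0 (shut) to 100 (fully open). A call has 1 to 12 rows; each row shifts and turns the commanded pose from where the row before left it, along the tool's axes as they then stand; what a row does not reach is not made up. A row lasts 1/8 s, in which the tool goes at most 62.5 mm and 10.7 degrees, less where a joint would pass 70% of its speed; a pose out of reach is approached as far as the arm can. A call is refused whole if a number of a shift passes 62.5 or a number of a turn 10.7, either way. A call with a gripper value outside its range is refused whole. The fingers move at their own pace and stop on an object; the grip force is fixed at half the most. Time passes only in rows, so rows that do not move let the fingers close. It gives the time, the measured TCP pose, the force, the opening and the grip force at its end, in the units of the state.
- get_obs(): the state, without advancing time (a new reading comes with each control period).
- get_image(name): name is "scene" or "side" or "wrist"; returns a dict with "pixels" (400x640x3 uint8, blue, green, red), "depth" (400x640 float32, mm along the optical axis (not along the pixel's ray), 0 where there is no reading), "fx", "fy", "cx", "cy" (pixels), "cam_to_world" (4x4, takes a point from camera to world coordinates); the wrist camera has in their place "tool_from_camera" (4x4, takes a point from camera to tool coordinates, whose origin is the TCP and whose axes are the flange's). Camera axes: x right, y up, looking along -z (the intrinsics and any distortion apply to the point x, -y, -z); pixel columns grow to the right and rows downward; lengths in mm; the calibration is good to about 2 mm. A picture is of the moment at which its call begins: read the wrist's pose just before it.
- job.close_job(): hands the job in; it is judged then, once.
Trained networks look in the newest picture that a camera, given by its name, has taken for a name from the list of things; names that differ only in an ending like _2 or _b are one class to them, and where a whole thing is asked for, a point or a joint stands for the part that bears it (a point fixed in the world has none). Each returns a list of dicts, best first, with "p" (0 to 1); they miss things now and then, are a little off and sometimes report something else, mostly with a low value. They report only what shows in the picture. A call takes as long as a camera call. They do not tell look-alikes from the thing itself.
- models.look_for(target, camera): "centre" ([x, y, z] in mm, in world coordinates, good to about 4 mm: the middle of the surface that is visible of it).
- models.regions_of(target, camera): "region" (400x640 bool, what is visible of it).
The state is a dict: "t": time; "qpos": joint angles; "qvel": joint speeds; "joint_torque": joint torques, N m; "ee_pos": TCP position; "orientation": TCP orientation; "ft_force": force on the tool from outside, world axes, zero at the start; "moment": the same for the moment, N m; "width": finger opening in mm; "grasp_force": force on a finger pad.
Only numpy, scipy, OpenCV 4.12 (cv2) and the standard library are available. Lean on these libraries where they do the work, as an engineer would, in place of code of your own. Each camera call takes 0.05 s, during which the arm holds its last target. There are 200 camera calls.

## Working session

There is one attempt and no reset: what is moved stays moved. The work goes in short steps, Python scripts to look and compute and a tool call to move; the robot and the scene stay as the last step left them, time stands still between calls to the robot, and variables do not carry over. Pictures are saved under pics/ and viewed, at most 14 in all, crops included, and the job is handed in when it is done.

Besides the shell and the picture viewer there is one more tool, called after ">>>" as a command line: name --argument value ..., lists and objects as JSON in quotes. jog_arm: Moves the arm, as the interface text tells. Its arguments: {"type":"object","properties":{"increments":{"type":"array"}},"required":["increments"]}

```bash
mkdir -p pics; ls; cat > h.py <<'E'
import numpy as np, cv2
from workcell import get_obs, get_image, job, models
from scipy.spatial.transform import Rotation as R
def cam(im,obs=None):
    if "cam_to_world" in im: return np.array(im["cam_to_world"])
    T=np.eye(4);T[:3,:3]=R.from_rotvec(obs["orientation"]).as_matrix();T[:3,3]=obs["ee_pos"]
    return T@np.array(im["tool_from_camera"])
def cloud(im,T):
    d=im["depth"];v,u=np.mgrid[0:400,0:640]
    P=np.stack([(u-im["cx"])/im["fx"]*d,-(v-im["cy"])/im["fy"]*d,-d,np.ones_like(d)],-1)
    W=(P@T.T)[...,:3]; W[d<=0]=np.nan
    return W
E
python3 - <<'E'
from h import *
o=get_obs();print({k:np.round(v,3).tolist() for k,v in o.items()})
for n in("scene","side"):
    im=get_image(n);cv2.imwrite(f"pics/{n}0.png",im["pixels"]);print(n,[k for k in im],np.round(cam(im)[:3,3]))
    for t in "long_tray short_tray wide_beaker narrow_beaker slide_box cover_glass_box oil_bottle timer jar".split():
        print(t,[(np.round(r["centre"]).tolist(),round(r["p"],2)) for r in models.look_for(t,n)][:4])
E
```

```text
pics
{'t': 0.0, 'qpos': [-1.328, 0.424, 1.631, -0.0, 1.089, -0.019], 'qvel': [0.001, 0.0, 0.001, -0.001, 0.001, 0.001], 'joint_torque': [0.002, -54.462, -27.367, 0.064, 0.023, -0.0], 'ee_pos': [161.643, -603.158, 221.914], 'orientation': [-3.113, -0.41, 0.0], 'ft_force': [-0.778, 0.011, 0.076], 'moment': [0.021, -0.029, 0.033], 'grasp_force': 0.0, 'width': 87.784}
scene ['pixels', 'depth', 'fx', 'fy', 'cx', 'cy', 'cam_to_world'] [ -83. -940.  888.]
long_tray [([559.0, -328.0, 0.0], 0.93), ([706.0, -130.0, 102.0], 0.74)]
short_tray [([544.0, 189.0, 4.0], 0.9), ([706.0, -129.0, 100.0], 0.43)]
wide_beaker []
narrow_beaker []
slide_box []
cover_glass_box []
oil_bottle []
timer [([706.0, -127.0, 99.0], 0.23)]
jar [([704.0, -130.0, 102.0], 0.63)]
side ['pixels', 'depth', 'fx', 'fy', 'cx', 'cy', 'cam_to_world'] [299. 716. 595.]
long_tray [([490.0, -301.0, 1.0], 0.6)]
short_tray [([494.0, 199.0, 6.0], 0.8)]
wide_beaker []
narrow_beaker [([597.0, -104.0, 70.0], 0.73)]
slide_box [([445.0, -111.0, 24.0], 0.86), ([358.0, 326.0, 23.0], 0.78), ([346.0, -18.0, 26.0], 0.58)]
cover_glass_box [([432.0, 42.0, 19.0], 0.58), ([507.0, 30.0, 15.0], 0.56)]
oil_bottle [([592.0, -88.0, 34.0], 0.57), ([586.0, 15.0, 39.0], 0.55)]
timer [([683.0, 19.0, 11.0], 0.79)]
jar [([692.0, -97.0, 64.0], 0.76)]
```

View pics/scene0.png

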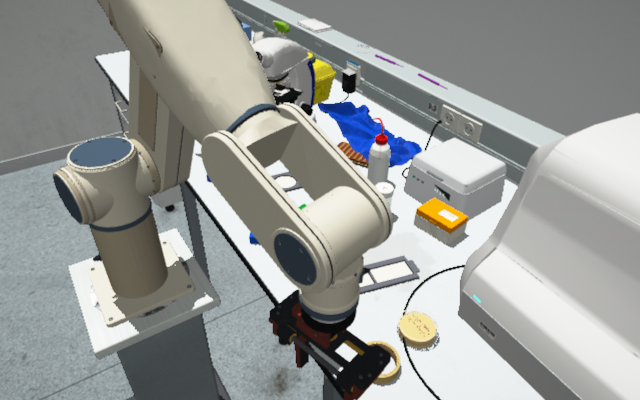

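View pics/side0.png

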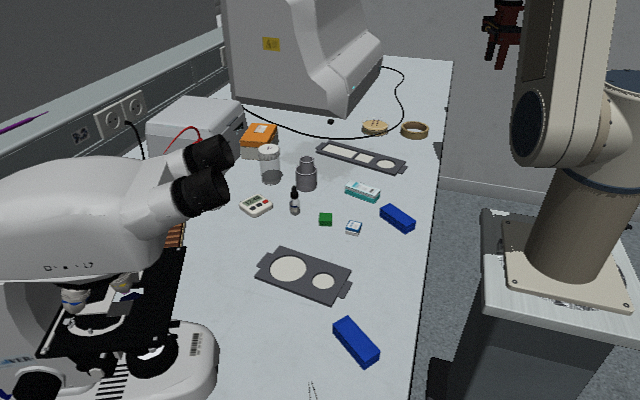

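The side picture shows the turquoise slide box at (362,190), blue decoys at (397,218) and (355,340), and the cover-glass box at (354,227) with its green decoy at (325,219). The oil bottle is at (294,200), the nested beakers at (306,173) and the jar at (269,165). The timer is at (256,205), the long tray at (362,157) and the short tray at (305,275). In the scene picture the arm hides most of these. Next I'll move the wrist camera over them.

>>> jog_arm --increments '[0,0,7.5,0,0,-60,100,0,0,7.5,0,0,-60,100,0,0,0,0,0,-60,100,0,0,0,38,-60,0,100,0,0,0,38,-60,0,100,0,0,0,38,-60,0,100,0,0,0,38,-60,0,100,0,0,0,38,-60,0,100,0,0,0,38,-60,0,100,0,0,0,38,-60,0,100,0,0,0,38,-60,0,100,0,0,0,0,0,0,100]'

```text
t: 2.5
ee_pos: [430.9, -177.9, 402.8]
orientation: [-3.141, -0.01, -0.001]
ft_force: [-0.6, -0.5, -0.6]
width: 87.8
grasp_force: 0.0
```

```bash
python3 - <<'E'
from h import *
o=get_obs();im=get_image("wrist");print(o["ee_pos"],o["orientation"],np.round(im["tool_from_camera"],2).tolist(),im["fx"])
cv2.imwrite("pics/w1.png",im["pixels"])
for t in "long_tray short_tray wide_beaker narrow_beaker slide_box cover_glass_box oil_bottle timer jar".split():
    print(t,[(np.round(r["centre"]).tolist(),round(r["p"],2)) for r in models.look_for(t,"wrist")][:4])
E
```

```text
[ 430.90362434 -177.87318601  402.79374945] [-3.14107172e+00 -1.00269604e-02 -9.27707793e-04] [[0.0, 0.95, 0.3, 83.23], [1.0, -0.0, -0.0, -0.46], [-0.0, 0.3, -0.95, -162.94], [0.0, 0.0, 0.0, 1.0]] 308.706630829132
long_tray []
short_tray [([509.0, 192.0, 6.0], 0.84)]
wide_beaker [([593.0, -112.0, 46.0], 0.77)]
narrow_beaker [([606.0, -116.0, 52.0], 0.62)]
slide_box [([347.0, -35.0, 24.0], 0.94), ([363.0, 313.0, 24.0], 0.91), ([452.0, -118.0, 25.0], 0.87)]
cover_glass_box [([504.0, 14.0, 18.0], 0.84), ([438.0, 27.0, 19.0], 0.6), ([594.0, -114.0, 45.0], 0.48)]
oil_bottle [([587.0, 0.0, 44.0], 0.58)]
timer [([660.0, 8.0, 15.0], 0.95)]
jar []
```

View pics/w1.png

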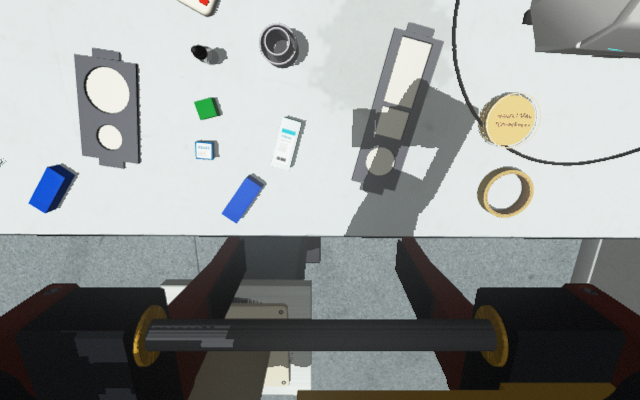

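The wrist picture shows every item:
- **Short tray:** (108,108), with the large well at the far end.
- **Long tray:** (400,108), round well nearest the robot, half in shadow.
- **Beakers:** (279,45).
- **Oil bottle:** (200,53).
- **Cover-glass box:** (205,150), green decoy at (207,107).
- **Slide box:** (289,142), blue decoys at (245,198) and (52,188).

I'll shift a little so the shadow clears the long tray, then measure.

>>> jog_arm --increments '[0,0,0,15,-40,0,100,0,0,0,15,-40,0,100,0,0,0,15,-40,0,100,0,0,0,0,0,0,100,0,0,0,0,0,0,100]'

```text
t: 3.62
ee_pos: [474.1, -61.8, 402.6]
orientation: [3.141, 0.0, -0.001]
ft_force: [0.4, 1.0, 0.3]
width: 88.2
grasp_force: 0.0
```

```bash
cat >> h.py <<'E'
def atz(im,T,uv,z):
    uv=np.atleast_2d(uv).astype(float)
    d=np.stack([(uv[:,0]-im["cx"])/im["fx"],-(uv[:,1]-im["cy"])/im["fy"],-np.ones(len(uv))],1)@T[:3,:3].T
    return T[:3,3]+d*((z-T[2,3])/d[:,2])[:,None]
def ortho(im,T,z,x0,x1,y0,y1,s=2):
    "top-down picture at height z, s px/mm; row=x1-x, col=y1-y"
    xs=x1-np.arange(int((x1-x0)*s))/s; ys=y1-np.arange(int((y1-y0)*s))/s
    X,Y=np.meshgrid(xs,ys,indexing="ij");Ti=np.linalg.inv(T)
    C=np.stack([X,Y,np.full_like(X,z)],-1)@Ti[:3,:3].T+Ti[:3,3]
    u=im["cx"]+im["fx"]*C[...,0]/-C[...,2]; v=im["cy"]-im["fy"]*C[...,1]/-C[...,2]
    return cv2.remap(im["pixels"],u.astype(np.float32),v.astype(np.float32),cv2.INTER_LINEAR)
E
python3 - <<'E'
from h import *
import pickle
o=get_obs();im=get_image("wrist");print(o["ee_pos"],o["orientation"])
T=cam(im,o);pickle.dump((dict(im),T),open("w2.pkl","wb"))
for t in "long_tray short_tray slide_box cover_glass_box wide_beaker oil_bottle".split():
    print(t,[(np.round(r["centre"]).tolist(),round(r["p"],2)) for r in models.look_for(t,"wrist")][:4])
W=cloud(im,T)
print("table z",np.nanmedian(W[...,2][(W[...,0]>350)&(abs(W[...,2])<15)]))
def rect(n,ref,z,lo,hi):
    m=(np.hypot(W[...,0]-ref[0],W[...,1]-ref[1])<60)&(W[...,2]>lo)&(W[...,2]<hi)
    k,l,s,c=cv2.connectedComponentsWithStats(m.astype(np.uint8))
    i=1+np.argmax(s[1:,4]);v,u=np.where(l==i)
    P=atz(im,T,np.c_[u,v],z)[:,:2].astype(np.float32)
    print(n,s[i,4],"rect",cv2.minAreaRect(P),"zmed",np.median(W[...,2][l==i]))
rect("slide",(450,-118),26,20,32)
rect("cover",(438,27),18,12,23)
rect("nested rim",(597,-115),84,78,90)
rect("nested wide",(597,-115),55,48,60)
rect("oil",(590,0),80,60,90)
O=ortho(im,T,7,380,700,-400,280,1.15);print(O.shape)
cv2.imwrite("pics/o2.png",O)
E
```

```text
[474.09132377 -61.79987957 402.56477559] [ 3.14126227e+00  1.13732934e-04 -6.19661734e-04]
long_tray [([511.0, -311.0, 6.0], 0.96)]
short_tray [([507.0, 193.0, 7.0], 0.56)]
slide_box [([454.0, -116.0, 27.0], 0.95), ([347.0, -34.0, 22.0], 0.75), ([364.0, 311.0, 29.0], 0.7), ([587.0, 1.0, 64.0], 0.67)]
cover_glass_box [([507.0, 17.0, 17.0], 0.58), ([441.0, 28.0, 20.0], 0.57)]
wide_beaker [([601.0, -104.0, 37.0], 0.76)]
oil_bottle [([585.0, 3.0, 64.0], 0.63)]
table z 0.6193224889585736
slide 928 rect ((449.16168212890625, -116.67578125), (34.04471969604492, 86.6564712524414), 74.22947692871094) zmed 26.495152843284416
cover 308 rect ((437.3338317871094, 28.131038665771484), (30.927738189697266, 32.30052185058594), 86.78284454345703) zmed 18.82334475410579
nested rim 165 rect ((599.27783203125, -115.39834594726562), (34.89076232910156, 36.168792724609375), 0.0342378243803978) zmed 85.07571127653137
nested wide 245 rect ((600.8150024414062, -112.73196411132812), (55.68547439575195, 53.92338180541992), 0.9072758555412292) zmed 56.051812656692334
oil 121 rect ((587.4456787109375, 2.702585220336914), (16.499826431274414, 16.392086029052734), 0.03075229562819004) zmed 65.89605520304565
(368, 781, 3)
```

View pics/o2.png

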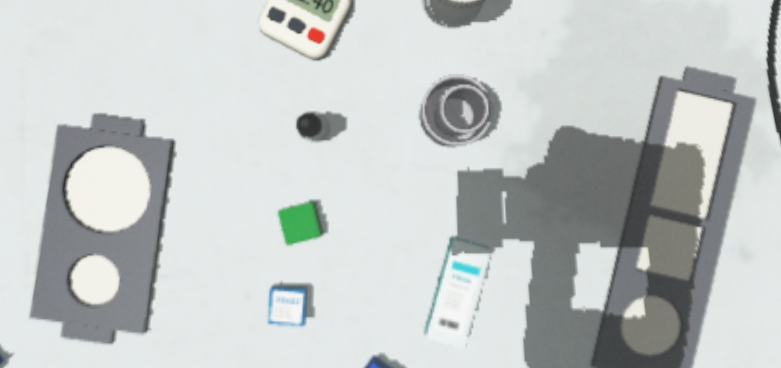

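```bash
python3 - <<'E'
from h import *
import pickle
im,T=pickle.load(open("w2.pkl","rb"));W=cloud(im,T);print(T[:3,3])
g=models.regions_of
for t,ref in (("long_tray",None),("short_tray",None),("oil_bottle",None),("jar",None),("timer",None)):
    for r in g(t,"wrist")[:1]:
        m=r["region"];v,u=np.where(m)
        k,l,s,c=cv2.connectedComponentsWithStats(m.astype(np.uint8));i=1+np.argmax(s[1:,4]);v,u=np.where(l==i)
        P=atz(im,T,np.c_[u,v],7)[:,:2].astype(np.float32)
        print(t,round(r["p"],2),len(u),cv2.minAreaRect(P),"umax/vmax",u.min(),u.max(),v.min(),v.max())
        if t=="oil_bottle":
            w=W[l==i];print(np.round(np.nanpercentile(w,[2,50,98],axis=0)))
m=(np.hypot(W[...,0]-588,W[...,1]-3)<20)&(W[...,2]>20)
w=W[m]
for a in range(20,85,8):
    q=w[(w[:,2]>=a)&(w[:,2]<a+8)]
    if len(q): print(a,len(q),np.round(q.min(0)[:2]),np.round(q.max(0)[:2]))
# wells: pale pixels short tray
O=ortho(im,T,7,380,700,100,280,4)
p=(O.min(2)>215).astype(np.uint8)
dark=((O.max(2)<140)).astype(np.uint8)
for c in cv2.findContours(p,cv2.RETR_CCOMP,cv2.CHAIN_APPROX_NONE)[0]:
    a=cv2.contourArea(c)/16
    if 1000<a<6000: (x,y),(w,h),_=cv2.fitEllipse(c);print("well",a,700-y/4,280-x/4,w/4,h/4)
c=max(cv2.findContours(dark,cv2.RETR_EXTERNAL,cv2.CHAIN_APPROX_NONE)[0],key=cv2.contourArea)
r=cv2.minAreaRect(c);print("short dark",700-r[0][1]/4,280-r[0][0]/4,np.array(r[1])/4,r[2])
E
```

```text
[557.37872508 -61.280426   565.47078426]
long_tray 0.8 7584 ((498.45330810546875, -305.59173583984375), (87.79484558105469, 286.05157470703125), 76.38204193115234) umax/vmax 412 508 52 214
short_tray 0.82 5951 ((501.7001037597656, 190.96241760253906), (102.42620849609375, 196.57644653320312), 82.27375030517578) umax/vmax 148 208 78 191
oil_bottle 0.5 218 ((589.5643310546875, 7.298425197601318), (23.791589736938477, 28.752904891967773), 0.031272608786821365) umax/vmax 271 288 77 92
[[578.  -7.   8.]
 [587.   1.  61.]
 [597.  12.  81.]]
jar 0.74 7626 ((498.6192932128906, -305.37677001953125), (87.746826171875, 286.64129638671875), 76.7551040649414) umax/vmax 412 508 51 214
timer 0.59 1755 ((689.1806030273438, 14.590721130371094), (68.05150604248047, 68.88652038574219), 63.072078704833984) umax/vmax 248 297 0 46
20 11 [577.  -7.] [600.   5.]
28 11 [578.  -7.] [601.  16.]
36 56 [578.  -7.] [601.  14.]
44 4 [581.  -3.] [596.   2.]
52 12 [580.  -4.] [599.  14.]
60 63 [580.  -3.] [597.  14.]
68 16 [584.  -1.] [595.   9.]
76 42 [584.   1.] [593.  10.]
well 1250.84375 457.0271301269531 197.39627838134766 39.22921371459961 40.67825698852539
well 3926.09375 535.8736114501953 185.8698272705078 70.09947967529297 71.35696411132812
short dark 502.0164794921875 190.31211853027344 [103.58398438 195.90797424] 8.408020973205566
```

Measured targets: slide box (449,-117) with its long axis at -15.8°, cover-glass box (437,28), beakers (600,-114) and oil bottle (589,4.5). The long tray centre is about (498,-307) at -13.4°, the short tray about (502,191.5) at -8.1°. I'll start with the slide box.

>>> jog_arm --increments '[0,0,0,-12.5,27.5,40,100,0,0,0,-12.5,27.5,40,100,0,0,8,0,0,40,100,0,0,8,0,0,40,100,0,0,0,0,0,45,100,0,0,0,0,0,45,100,0,0,0,0,0,40,100,0,0,0,0,0,30,100,0,0,0,0,0,0,100,0,0,0,0,0,0,100]'

```text
t: 5.48
ee_pos: [450.0, -116.5, 83.5]
orientation: [3.111, -0.437, 0.002]
ft_force: [-0.1, -1.0, 0.2]
width: 88.0
grasp_force: 0.0
```

```bash
cat >> h.py <<'E'
def go(x,y,z,yaw=None):
    "shift (tool axes now) to the world target, and turn about tool z (deg)"
    o=get_obs();M=R.from_rotvec(o["orientation"]).as_matrix()
    cur=np.degrees(np.arctan2(M[1,0],M[0,0]))
    print("at",np.round(o["ee_pos"],1),"yaw",round(cur,2),"tilt",np.round(M[:2,2],4),"shift",np.round(M.T@(np.array([x,y,z])-o["ee_pos"]),1),"turn z",None if yaw is None else round(cur-yaw,2),"w",round(o["width"],1),"g",round(o["grasp_force"],1),"t",o["t"])
    return o
E
python3 - <<'E'
from h import *
o=go(449.2,-116.7,8.5,-15.8)
im=get_image("wrist");T=cam(im,o);W=cloud(im,T)
m=(np.hypot(W[...,0]-449,W[...,1]+117)<60)&(W[...,2]>20)&(W[...,2]<32)
print(m.sum(),np.round(np.nanpercentile(W[m],[1,50,99],axis=0)))
cv2.imwrite("pics/w3.png",im["pixels"])
E
```

```text
at [ 450.  -116.5   83.5] yaw -16.0 tilt [ 0.0011 -0.0003] shift [-0.8  0.5 75. ] turn z -0.2 w 88.0 g 0.0 t 5.475
4747 [[ 407. -141.   25.]
 [ 453. -117.   27.]
 [ 492.  -93.   28.]]
```

View pics/w3.png

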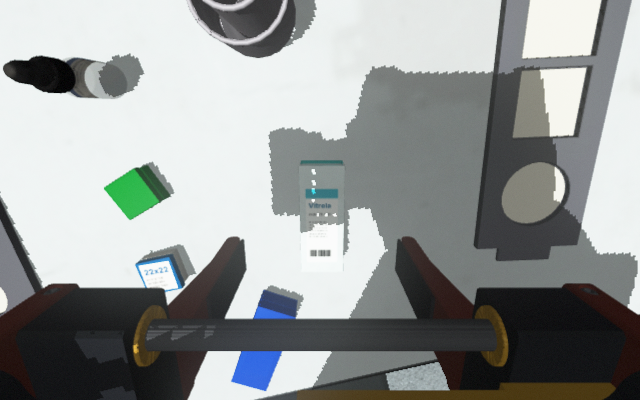

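The slide box shows at (322,215), lined up and centred between the fingers. I'll descend and grip.

>>> jog_arm --increments '[0,0,0,-0.5,0,35,100,0,0,0,0,0,30,100,0,0,0,0,0,10,100,0,0,0,0,0,0,0,0,0,0,0,0,0,0,0,0,0,0,0,0,0,0,0,0,0,0,0,0,0,0,0,0,0,0,0,0,0,0,0,0,0,0]'

```text
t: 6.65
ee_pos: [448.8, -116.2, 7.8]
orientation: [3.111, -0.437, 0.0]
ft_force: [0.1, -0.6, 2.0]
width: 33.6
grasp_force: 30.0
```

```bash
python3 -c "
from h import *
go(566.1,-323.4,80,-13.4)"
```

```text
at [ 448.8 -116.2    7.8] yaw -16.0 tilt [ 0.0001 -0.0001] shift [169.8 166.9 -72.2] turn z -2.6 w 33.6 g 30.0 t 6.65
```

>>> jog_arm --increments '[0,0,0,0,0,-25,0,0,0,0,0,0,-30,0,0,0,0,20,20,-15,0,0,0,0,30,29,0,0,0,0,0,35,34,0,0,0,0,0,35,34,0,0,0,0,0,30,30,0,0,0,0,0,20,20,0,0,0,0,-2.6,0,0,0,0,0,0,0,0,0,0,0,0,0,0,0,0,0,0]'

```text
t: 8.02
ee_pos: [565.8, -323.1, 77.4]
orientation: [-3.12, 0.367, 0.001]
ft_force: [-0.1, -0.8, -0.3]
width: 33.4
grasp_force: 30.0
```

```bash
python3 - <<'E'
from h import *
o=go(566.1,-323.4,9.8,-13.4)
im=get_image("wrist");cv2.imwrite("pics/w4.png",im["pixels"])
E
```

```text
at [ 565.8 -323.1   77.4] yaw -13.43 tilt [-0.0007  0.0004] shift [ 0.4  0.3 67.6] turn z -0.03 w 33.4 g 30.0 t 8.025
```

View pics/w4.png

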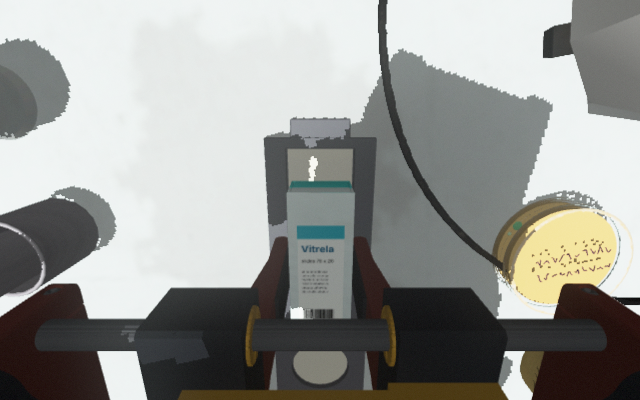

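The box is held square over the rectangular well, which is centred at about (320,165). Lowering it now.

>>> jog_arm --increments '[0,0,0,0.4,0.3,30,0,0,0,0,0,0,25,0,0,0,0,0,0,8,0,0,0,0,0,0,3,0,0,0,0,0,0,1,0,0,0,0,0,0,0,0]'

```text
t: 8.82
ee_pos: [567.0, -324.1, 11.5]
orientation: [3.12, -0.366, 0.002]
ft_force: [0.3, -0.6, -1.0]
width: 33.3
grasp_force: 30.0
```

>>> jog_arm --increments '[0,0,0,-0.5,0,1,0,0,0,0,0,0,0.6,0,0,0,0,0,0,0,0]'

```text
t: 9.2
ee_pos: [566.2, -323.9, 9.8]
orientation: [3.12, -0.367, 0.001]
ft_force: [-2.3, 0.7, 5.5]
width: 33.5
grasp_force: 30.0
```

Contact. Release and rise, then go to the cover-glass box.

>>> jog_arm --increments '[0,0,0,0,0,0,60,0,0,0,0,0,0,60,0,0,0,0,0,0,60,0,0,0,0,0,-15,60,0,0,0,0,0,-30,100,0,0,0,0,0,-40,100,0,0,0,0,0,-30,100]'

```text
t: 10.07
ee_pos: [566.6, -324.1, 126.8]
orientation: [3.119, -0.366, 0.003]
ft_force: [-0.1, 0.1, -0.7]
width: 79.1
grasp_force: 0.0
```

```bash
python3 - <<'E'
from h import *
o=go(437.3,28.1,100,-3.2)
im=get_image("wrist");T=cam(im,o);W=cloud(im,T)
m=(np.hypot(W[...,0]-566,W[...,1]+323)<60)&(W[...,2]>22)&(W[...,2]<34)
v,u=np.where(m);print("slide box",cv2.minAreaRect(atz(im,T,np.c_[u,v],28)[:,:2].astype(np.float32)),np.median(W[m][:,2]))
E
```

```text
at [ 566.6 -324.1  126.8] yaw -13.4 tilt [ 0.0019 -0.0011] shift [-207.5 -312.7   26.2] turn z -10.2 w 79.1 g 0.0 t 10.075
slide box ((566.8037719726562, -323.8465270996094), (33.57190704345703, 86.58875274658203), 76.62118530273438) 28.58112655494915
```

>>> jog_arm --increments '[0,0,0,-20,-30,0,100,0,0,0,-26,-39,0,100,0,0,0,-28,-42,0,100,0,0,0,-28,-42,0,100,0,0,0,-28,-42,0,100,0,0,0,-28,-42,0,100,0,0,0,-28,-42,0,100,0,0,0,-21.5,-33.7,0,100,0,0,-10.2,0,0,10,100,0,0,0,0,0,15,100,0,0,0,0,0,0,100]'

```text
t: 11.5
ee_pos: [436.1, 28.6, 98.8]
orientation: [3.14, -0.087, -0.002]
ft_force: [-0.6, -0.0, 0.1]
width: 87.9
grasp_force: 0.0
```

```bash
python3 - <<'E'
from h import *
o=go(437.3,28.1,7.5,-3.2)
im=get_image("wrist");T=cam(im,o);W=cloud(im,T)
m=(np.hypot(W[...,0]-437,W[...,1]-28)<40)&(W[...,2]>15)&(W[...,2]<23)
v,u=np.where(m);r=cv2.minAreaRect(atz(im,T,np.c_[u,v],18)[:,:2].astype(np.float32));print("cover",r,np.median(W[m][:,2]))
E
```

```text
at [436.1  28.6  98.8] yaw -3.19 tilt [-0.0012 -0.0001] shift [ 1.3  0.4 91.3] turn z 0.01 w 87.9 g 0.0 t 11.5
cover ((436.7846374511719, 28.710594177246094), (30.9536075592041, 31.667858123779297), 86.8260269165039) 19.050826017315913
```

>>> jog_arm --increments '[0,0,0,0.8,0,35,100,0,0,0,0,0,35,100,0,0,0,0,0,16,100,0,0,0,0,0,5,100,0,0,0,0,0,0,0,0,0,0,0,0,0,0,0,0,0,0,0,0,0,0,0,0,0,0,0,0,0,0,0,0,0,0,0,0,0,0,0,0,0,0]'

```text
t: 12.8
ee_pos: [437.5, 28.4, 8.1]
orientation: [-3.14, 0.088, -0.0]
ft_force: [0.7, -0.0, 0.2]
width: 31.4
grasp_force: 8.7
```

```bash
python3 -c "
from h import *
go(484.4,-304,90,-13.4)"
```

```text
at [437.5  28.4   8.1] yaw -3.2 tilt [0.0001 0.    ] shift [ 65.4 329.3 -81.9] turn z 10.2 w 31.4 g 8.7 t 12.8
```

>>> jog_arm --increments '[0,0,0,0,0,0,0,0,0,0,0,0,-20,0,0,0,0,0,0,-35,0,0,0,0,5.4,25,-25,0,0,0,0,8,41,0,0,0,0,0,9,45,0,0,0,0,0,9,45,0,0,0,0,0,9,45,0,0,0,0,0,9,45,0,0,0,0,0,9,45,0,0,0,0,0,7,38.3,0,0,0,0,10.2,0,0,0,0]'

```text
t: 14.3
ee_pos: [484.7, -306.8, 87.9]
orientation: [3.118, -0.377, 0.002]
ft_force: [0.2, 1.0, -0.6]
width: 31.4
grasp_force: 30.0
```

>>> jog_arm --increments '[0,0,0,0,0,0,0]'

```text
t: 14.42
ee_pos: [483.9, -304.2, 87.7]
orientation: [-3.12, 0.366, 0.001]
ft_force: [0.2, -0.1, -0.3]
width: 31.5
grasp_force: 30.0
```

```bash
python3 -c "
from h import *
o=go(484.4,-304,10.1,-13.4)
im=get_image('wrist');T=cam(im,o);cv2.imwrite('pics/w5.png',im['pixels'])"
```

```text
at [ 483.9 -304.2   87.7] yaw -13.37 tilt [-0.0007  0.0005] shift [ 0.5 -0.3 77.6] turn z 0.03 w 31.5 g 30.0 t 14.425
```

View pics/w5.png

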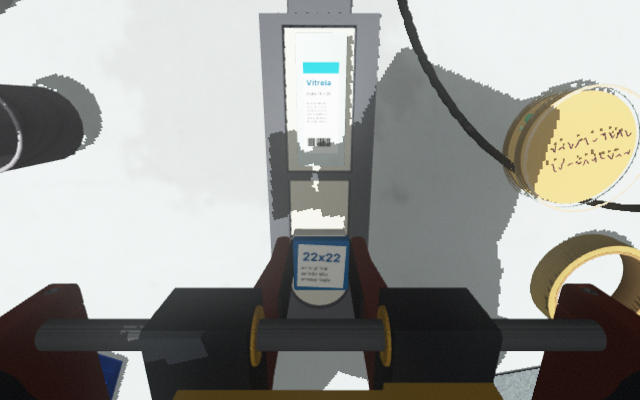

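The slide box sits in its well at (320,95). The cover box is held square at (321,265), above the square well at (320,208).

>>> jog_arm --increments '[0,0,0,0.4,-0.2,30,0,0,0,0,0,0,30,0,0,0,0,0,0,12,0,0,0,0,0,0,3,0,0,0,0,0,0,1.5,0,0,0,0,0,0,0,0,0,0,0,0,0,0,0]'

```text
t: 15.35
ee_pos: [485.2, -304.2, 12.3]
orientation: [3.12, -0.366, 0.002]
ft_force: [-0.5, 1.1, 0.1]
width: 31.0
grasp_force: 30.0
```

>>> jog_arm --increments '[0,0,0,-0.8,0,1.2,0,0,0,0,0,0,1,0,0,0,0,0,0,0,0]'

```text
t: 15.72
ee_pos: [484.0, -303.8, 10.1]
orientation: [3.12, -0.367, 0.0]
ft_force: [-2.5, 1.9, 8.4]
width: 31.1
grasp_force: 30.0
```

Contact. Release and rise.

>>> jog_arm --increments '[0,0,0,0,0,0,60,0,0,0,0,0,0,60,0,0,0,0,0,0,60,0,0,0,0,0,-15,60,0,0,0,0,0,-30,100,0,0,0,0,0,-45,100,0,0,0,0,0,-45,100,0,0,0,0,0,-30,100]'

```text
t: 16.73
ee_pos: [484.6, -304.1, 177.7]
orientation: [3.119, -0.366, 0.004]
ft_force: [0.8, 0.8, -1.0]
width: 87.1
grasp_force: 0.0
```

```bash
python3 - <<'E'
from h import *
o=go(599.8,-114.8,160,-13.4)
im=get_image("wrist");T=cam(im,o);W=cloud(im,T)
m=(np.hypot(W[...,0]-484,W[...,1]+304)<35)&(W[...,2]>16)&(W[...,2]<25)
v,u=np.where(m);r=cv2.minAreaRect(atz(im,T,np.c_[u,v],20)[:,:2].astype(np.float32));print("cover",r,np.median(W[m][:,2]))
E
```

```text
at [ 484.6 -304.1  177.7] yaw -13.4 tilt [ 0.0026 -0.0017] shift [  68.1 -210.8   17.6] turn z 0.0 w 87.1 g 0.0 t 16.725
cover ((482.7817687988281, -303.222412109375), (30.288694381713867, 31.061443328857422), 76.6109390258789) 21.020969932752507
```

>>> jog_arm --increments '[0,0,0,10,-30,0,100,0,0,0,14,-44,0,100,0,0,0,14,-44,0,100,0,0,0,14,-44,0,100,0,0,0,10,-30,10,100,0,0,0,6,-18.5,10,100,0,0,0,0,0,20,100,0,0,0,0,0,0,100,0,0,0,0,0,0,100]'

```text
t: 17.9
ee_pos: [598.9, -115.2, 134.8]
orientation: [3.12, -0.368, 0.0]
ft_force: [0.6, 0.0, 0.5]
width: 87.9
grasp_force: 0.0
```

```bash
python3 - <<'E'
from h import *
o=go(599.8,-114.8,58.5,-13.4)
im=get_image("wrist");T=cam(im,o);W=cloud(im,T)
print(T[:3,3])
for z,lo,hi in((84,80,90),(55,50,60)):
    m=(np.hypot(W[...,0]-600,W[...,1]+114)<40)&(W[...,2]>lo)&(W[...,2]<hi)
    v,u=np.where(m);print(z,len(u),cv2.minEnclosingCircle(atz(im,T,np.c_[u,v],z)[:,:2].astype(np.float32)))
cv2.imwrite("pics/w6.png",im["pixels"])
E
```

```text
at [ 598.9 -115.2  134.8] yaw -13.44 tilt [ 0.     -0.0001] shift [ 0.8 -0.6 76.3] turn z -0.04 w 87.9 g 0.0 t 17.9
[ 679.84566159 -134.06598254  297.70613343]
84 622 ((599.4109497070312, -115.03041076660156), 18.77049446105957)
55 912 ((600.8867797851562, -112.38904571533203), 28.608774185180664)
```

View pics/w6.png

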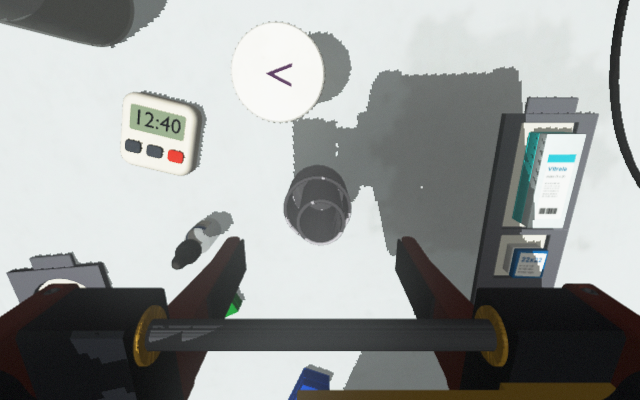

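The nested beakers are centred at (320,215) between the fingers and the jar at (278,72) is clear. Gripping the narrow beaker above the wide one's rim.

>>> jog_arm --increments '[0,0,0,0.5,-0.2,30,100,0,0,0,0,0,30,100,0,0,0,0,0,13,100,0,0,0,0,0,3,100,0,0,0,0,0,0,0,0,0,0,0,0,0,0,0,0,0,0,0,0,0,0,0,0,0,0,0,0,0,0,0,0,0,0,0,0,0,0,0,0,0,0,0,0,0,0,0,0,0]'

```text
t: 19.32
ee_pos: [599.5, -114.6, 58.4]
orientation: [-3.12, 0.367, -0.0]
ft_force: [0.5, 0.3, 0.5]
width: 35.2
grasp_force: 30.0
```

```bash
python3 -c "
from h import *
go(416.5,-287.2,160,-13.4)"
```

```text
at [ 599.5 -114.6   58.4] yaw -13.4 tilt [0. 0.] shift [-138.   210.3 -101.6] turn z -0.0 w 35.2 g 30.0 t 19.325
```

>>> jog_arm --increments '[0,0,0,0,0,-15,0,0,0,0,0,0,-25,0,0,0,0,0,0,-30,0,0,0,0,0,0,-30,0,0,0,0,0,0,0,0,0,0,0,-18,28,0,0,0,0,0,-24,36,0,0,0,0,0,-24,36,0,0,0,0,0,-24,36,0,0,0,0,0,-24,36,0,0,0,0,0,-24,38.3,0,0,0,0,0,0,0,0,0]'

```text
t: 20.82
ee_pos: [414.1, -288.2, 157.6]
orientation: [-3.119, 0.372, 0.003]
ft_force: [0.1, 0.7, -0.3]
width: 35.5
grasp_force: 30.0
```

```bash
python3 - <<'E'
from h import *
o=go(416.5,-287.2,56.4,-13.4)
im=get_image("wrist");cv2.imwrite("pics/w7.png",im["pixels"])
E
```

```text
at [ 414.1 -288.2  157.6] yaw -13.61 tilt [-0.0018  0.001 ] shift [  2.3  -1.5 101.2] turn z -0.21 w 35.5 g 30.0 t 20.825
```

View pics/w7.png

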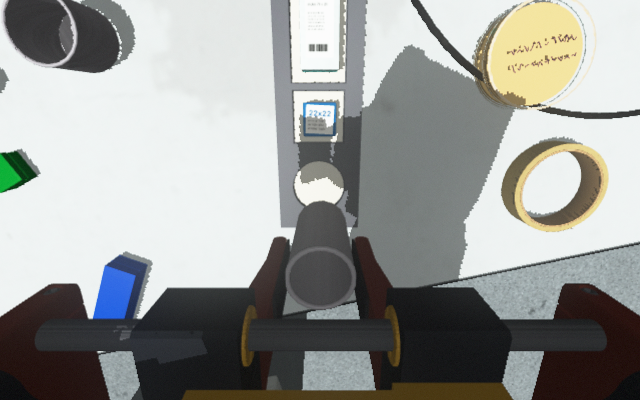

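The narrow beaker is held upright at (320,255), the wide one stayed at (65,35), and the round well is at (319,186). Lowering.

>>> jog_arm --increments '[0,0,0,0,0,0,0,0,0,0,1,-0.8,30,0,0,0,0,0.5,0,35,0,0,0,0,0,0,25,0,0,0,0,0,0,7,0,0,0,0,0,0,1.5,0,0,0,0,0,0,0,0,0,0,0,0,0,0,0]'

```text
t: 21.88
ee_pos: [418.7, -287.1, 60.7]
orientation: [3.119, -0.366, 0.002]
ft_force: [0.3, -0.0, -0.3]
width: 35.8
grasp_force: 30.0
```

>>> jog_arm --increments '[0,0,0,-1,0,2,0,0,0,0,-0.8,0,1.5,0,0,0,0,0,0,0.5,0,0,0,0,0,0,0.3,0,0,0,0,0,0,0,0]'

```text
t: 22.5
ee_pos: [416.6, -286.6, 56.2]
orientation: [3.12, -0.367, 0.001]
ft_force: [-1.7, 1.2, 9.1]
width: 35.6
grasp_force: 30.0
```

>>> jog_arm --increments '[0,0,0,0,0,0,60,0,0,0,0,0,0,60,0,0,0,0,0,0,60,0,0,0,0,0,-15,60,0,0,0,0,0,-35,100,0,0,0,0,0,-35,100,0,0,0,0,0,-20,100,0,0,0,0,0,0,100]'

```text
t: 23.5
ee_pos: [417.5, -287.1, 162.8]
orientation: [3.118, -0.366, 0.006]
ft_force: [0.5, 0.3, -0.2]
width: 87.0
grasp_force: 0.0
```

```bash
python3 - <<'E'
from h import *
o=go(600.8,-112.4,150,-13.4)
im=get_image("wrist");T=cam(im,o);W=cloud(im,T)
for n,c,z in(("narrow",(416.5,-287),82),("wide",(600,-113),55)):
    m=(np.hypot(W[...,0]-c[0],W[...,1]-c[1])<40)&(abs(W[...,2]-z)<5)
    v,u=np.where(m);print(n,len(u),cv2.minEnclosingCircle(atz(im,T,np.c_[u,v],z)[:,:2].astype(np.float32)),np.median(W[m][:,2]))
cv2.imwrite("pics/w8.png",im["pixels"])
E
```

```text
at [ 417.5 -287.1  162.8] yaw -13.4 tilt [ 0.0035 -0.0025] shift [ 137.8 -212.5   13. ] turn z 0.0 w 87.0 g 0.0 t 23.5
narrow 499 ((416.4983825683594, -286.8343811035156), 18.729066848754883) 82.81028016964217
wide 1397 ((599.56787109375, -113.58709716796875), 30.129589080810547) 55.14067960900172
```

View pics/w8.png

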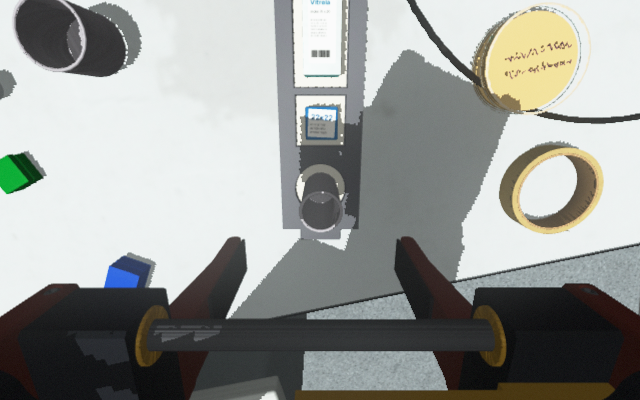

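The narrow beaker stands in the round well at (320,195), with its rim measured at 82.8 mm. On to the wide beaker.

>>> jog_arm --increments '[0,0,0,18,-28,0,100,0,0,0,24,-37,0,100,0,0,0,24,-37,0,100,0,0,0,24,-37,0,100,0,0,0,24,-37,0,100,0,0,0,24,-36.5,0,100,0,0,0,0,0,30,100,0,0,0,0,0,20,100,0,0,0,0,0,0,100,0,0,0,0,0,0,100]'

```text
t: 24.8
ee_pos: [599.8, -112.2, 110.8]
orientation: [-3.12, 0.368, 0.0]
ft_force: [-0.5, 0.6, 0.3]
width: 87.5
grasp_force: 0.0
```

```bash
python3 - <<'E'
from h import *
o=get_obs()
im=get_image("wrist");T=cam(im,o);W=cloud(im,T)
m=(np.hypot(W[...,0]-600,W[...,1]+113)<40)&(abs(W[...,2]-55)<4)
v,u=np.where(m);c,r=cv2.minEnclosingCircle(atz(im,T,np.c_[u,v],55)[:,:2].astype(np.float32));print(c,r)
go(*c,15,-13.4)
E
```

```text
(600.4044799804688, -112.4619369506836) 28.59787368774414
at [ 600.2 -112.2  111.3] yaw -13.45 tilt [ 0.001  -0.0002] shift [ 0.2  0.2 96.3] turn z -0.05 w 88.0 g 0.0 t 24.85
```

>>> jog_arm --increments '[0,0,0,0.2,0.2,30,100,0,0,0,0,0,35,100,0,0,0,0,0,25,100,0,0,0,0,0,6,100,0,0,0,0,0,0,0,0,0,0,0,0,0,0,0,0,0,0,0,0,0,0,0,0,0,0,0,0,0,0,0,0,0,0,0]'

```text
t: 25.98
ee_pos: [600.6, -112.0, 15.5]
orientation: [3.12, -0.367, 0.002]
ft_force: [-1.3, -0.0, 5.7]
width: 56.5
grasp_force: 30.0
```

```bash
python3 -c "
from h import *
go(536.4,186.9,130,-8.1)"
```

```text
at [ 600.6 -112.    15.5] yaw -13.4 tilt [ 0.0013 -0.0003] shift [-131.6 -275.9 -114.7] turn z -5.3 w 56.5 g 30.0 t 25.975
```

>>> jog_arm --increments '[0,0,0,0,0,-20,0,0,0,0,0,0,-30,0,0,0,0,0,0,-35,0,0,0,0,0,0,-30,0,0,0,0,-14,-30,0,0,0,0,0,-19.6,-41,0,0,0,0,0,-19.6,-41,0,0,0,0,0,-19.6,-41,0,0,0,0,0,-19.6,-41,0,0,0,0,0,-19.6,-41,0,0,0,0,0,-19.6,-41,0,0,0,0,-5.3,0,0,0,0]'

```text
t: 27.48
ee_pos: [535.3, 190.0, 130.7]
orientation: [-3.134, 0.213, -0.001]
ft_force: [-0.2, -0.2, -2.8]
width: 56.3
grasp_force: 30.0
```

>>> jog_arm --increments '[0,0,0,0,0,0,0]'

```text
t: 27.6
ee_pos: [535.8, 187.7, 130.4]
orientation: [-3.134, 0.221, -0.001]
ft_force: [-0.2, -0.4, -1.3]
width: 56.4
grasp_force: 30.0
```

```bash
python3 - <<'E'
from h import *
o=go(536.4,186.9,17.5,-8.1)
im=get_image("wrist");cv2.imwrite("pics/w9.png",im["pixels"])
E
```

```text
at [535.8 187.7 130.4] yaw -8.07 tilt [0.0006 0.0001] shift [  0.6   0.7 112.9] turn z 0.03 w 56.4 g 30.0 t 27.6
```

View pics/w9.png

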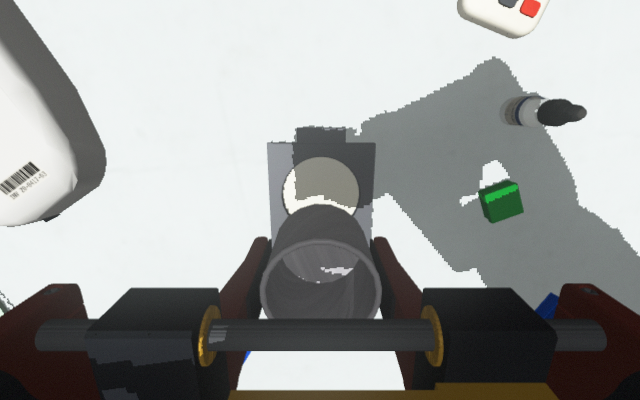

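The wide beaker is held at (320,255) over the large well at (320,190). Before lowering I'll check how close the microscope at the left is.

```bash
python3 - <<'E'
from h import *
o=get_obs();im=get_image("wrist");W=cloud(im,cam(im,o))
s=get_image("side");S=cloud(s,cam(s))
for n,w,u0 in(("w",W[:250,:240],0),("s",S[:,:450],0)):
    q=w.reshape(-1,3);q=q[(q[:,2]>15)&(q[:,2]<260)&(q[:,0]>420)&(q[:,0]<680)&(q[:,1]>225)]
    if len(q):
        for x in range(420,680,40):
            k=q[(q[:,0]>=x)&(q[:,0]<x+40)]
            if len(k):print(n,x,np.round(k[k[:,1].argmin()]),len(k))
E
```

```text
w 540 [580. 393.  17.] 1922
w 580 [612. 378.  18.] 4854
w 620 [620. 379.  16.] 4406
w 660 [661. 384.  15.] 1632
s 500 [537. 225. 135.] 931
s 540 [543. 225. 161.] 2833
s 580 [581. 266. 252.] 5294
s 620 [623. 360. 192.] 6318
s 660 [660. 394.  48.] 2489
```

Nothing is within 80 mm of the gripper. Lowering.

>>> jog_arm --increments '[0,0,0,0.4,0.5,30,0,0,0,0,0,0,35,0,0,0,0,0,0,30,0,0,0,0,0,0,10,0,0,0,0,0,0,3,0,0,0,0,0,0,1,0,0,0,0,0,0,0,0,0,0,0,0,0,0,0]'

```text
t: 28.75
ee_pos: [536.8, 186.7, 21.3]
orientation: [-3.133, 0.222, -0.002]
ft_force: [0.2, -0.7, -1.7]
width: 56.7
grasp_force: 30.0
```

>>> jog_arm --increments '[0,0,0,0,0,2,0,0,0,0,0,0,1.2,0,0,0,0,0,0,0.7,0,0,0,0,0,0,0,0]'

```text
t: 29.25
ee_pos: [536.3, 186.6, 17.5]
orientation: [-3.134, 0.222, 0.0]
ft_force: [-2.0, 0.5, 9.5]
width: 56.3
grasp_force: 30.0
```

>>> jog_arm --increments '[0,0,0,0,0,0,95,0,0,0,0,0,0,95,0,0,0,0,0,0,95,0,0,0,0,0,-15,95,0,0,0,0,0,-35,100,0,0,0,0,0,-40,100,0,0,0,0,0,-35,100,0,0,0,0,0,-10,100,0,0,0,0,0,0,100]'

```text
t: 30.38
ee_pos: [536.5, 186.6, 152.3]
orientation: [-3.133, 0.222, -0.002]
ft_force: [0.1, -1.4, 0.5]
width: 87.8
grasp_force: 0.0
```

```bash
python3 - <<'E'
from h import *
o=go(588.8,4.5,150,-8.1)
im=get_image("wrist");T=cam(im,o);W=cloud(im,T)
m=(np.hypot(W[...,0]-536,W[...,1]-187)<40)&(abs(W[...,2]-57)<4)
v,u=np.where(m);print("wide",cv2.minEnclosingCircle(atz(im,T,np.c_[u,v],57)[:,:2].astype(np.float32)),np.median(W[m][:,2]))
E
```

```text
at [536.5 186.6 152.3] yaw -8.1 tilt [0.0013 0.0004] shift [ 77.4 172.9   2.3] turn z -0.0 w 87.8 g 0.0 t 30.375
wide ((536.3438720703125, 186.62014770507812), 28.560348510742188) 57.85547708886696
```

>>> jog_arm --increments '[0,0,0,12,27,0,100,0,0,0,17,38,0,100,0,0,0,18,40,0,100,0,0,0,18,40,0,100,0,0,0,12.4,27.9,0,100,0,0,0,0,0,0,100,0,0,0,0,0,0,100]'

```text
t: 31.3
ee_pos: [587.6, 4.9, 150.4]
orientation: [-3.134, 0.222, 0.004]
ft_force: [0.4, -0.0, -0.7]
width: 87.9
grasp_force: 0.0
```

```bash
python3 - <<'E'
from h import *
o=get_obs();im=get_image("wrist");T=cam(im,o);W=cloud(im,T)
q=W[(np.hypot(W[...,0]-588,W[...,1]-4)<30)&(W[...,2]>8)]
for a,b in((15,45),(45,60),(60,90)):
    k=q[(q[:,2]>a)&(q[:,2]<b)]
    if len(k)>3:print(a,len(k),cv2.minEnclosingCircle(k[:,:2].astype(np.float32)),np.round(np.percentile(k[:,2],[5,50,95])))
go(588.8,4.5,7,-8.1)
cv2.imwrite("pics/w10.png",im["pixels"])
E
```

```text
15 332 ((589.402099609375, 5.020157814025879), 12.33512020111084) [19. 38. 43.]
45 81 ((588.7534790039062, 5.2080583572387695), 9.810644149780273) [50. 55. 60.]
60 364 ((589.2953491210938, 4.960536003112793), 9.378328323364258) [61. 69. 81.]
at [587.8   5.3 150.7] yaw -8.07 tilt [-0.0019  0.0003] shift [  1.4   0.7 143.7] turn z 0.03 w 87.7 g 0.0 t 31.35
```

View pics/w10.png

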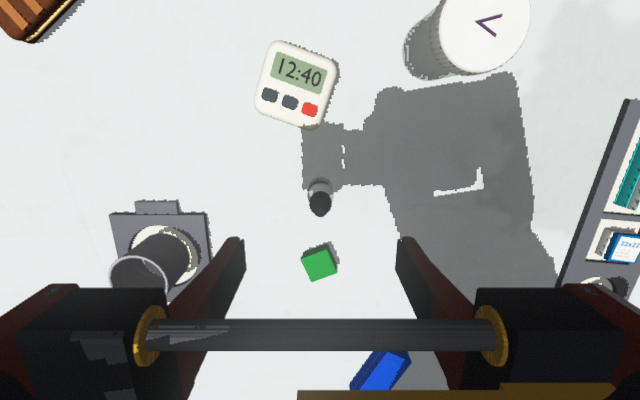

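The oil bottle is at (319,198), centred between the fingers, and the wide beaker is in its well at (155,260). Descending on the oil.

>>> jog_arm --increments '[0,0,0,1,0.2,30,100,0,0,0,0,0,40,100,0,0,0,0,0,35,100,0,0,0,0,0,25,100,0,0,0,0,0,10,100,0,0,0,0,0,3.5,100,0,0,0,0,0,0,100]'

```text
t: 32.22
ee_pos: [590.0, 4.4, 8.8]
orientation: [-3.134, 0.221, -0.001]
ft_force: [0.2, -0.4, 0.3]
width: 87.7
grasp_force: 0.0
```

>>> jog_arm --increments '[0,0,0,0,0,0,0,0,0,0,0,0,0,0,0,0,0,0,0,0,0,0,0,0,0,0,0,0,0,0,0,0,0,0,0,0,0,0,0,0,0,0,0,0,0,0,0,0,0]'

```text
t: 33.1
ee_pos: [589.5, 4.1, 8.1]
orientation: [3.134, -0.222, -0.0]
ft_force: [-0.3, 0.1, 0.2]
width: 23.5
grasp_force: 30.0
```

```bash
python3 -c "
from h import *
go(457.3,198.2,110,-8.1)"
```

```text
at [589.5   4.1   8.1] yaw -8.1 tilt [-0.0001 -0.    ] shift [-158.3 -173.5 -101.9] turn z -0.0 w 23.5 g 30.0 t 33.1
```

>>> jog_arm --increments '[0,0,0,0,0,-20,0,0,0,0,0,0,-30,0,0,0,0,0,0,-30,0,0,0,0,0,0,-20,0,0,0,0,-20,-22,0,0,0,0,0,-28,-30.5,0,0,0,0,0,-30,-33,0,0,0,0,0,-30,-33,0,0,0,0,0,-30,-33,0,0,0,0,0,-20.3,-22,0,0,0,0,0,0,0,0,0,0,0,0,0,0,0,0]'

```text
t: 34.6
ee_pos: [458.0, 198.0, 109.0]
orientation: [-3.133, 0.221, -0.002]
ft_force: [0.1, -0.9, -0.3]
width: 23.7
grasp_force: 30.0
```

```bash
python3 -c "
from h import *
go(457.3,198.2,10.1,-8.1)"
```

```text
at [458. 198. 109.] yaw -8.08 tilt [0.0014 0.0004] shift [-0.9 -0.  98.9] turn z 0.02 w 23.7 g 30.0 t 34.6
```

>>> jog_arm --increments '[0,0,0,-1,0,30,0,0,0,0,0,0,35,0,0,0,0,0,0,22,0,0,0,0,0,0,7,0,0,0,0,0,0,2,0,0,0,0,0,0,0,0,0,0,0,0,0,0,0]'

```text
t: 35.48
ee_pos: [456.9, 198.5, 13.0]
orientation: [-3.133, 0.222, -0.002]
ft_force: [0.2, 0.3, -0.1]
width: 23.4
grasp_force: 30.0
```

>>> jog_arm --increments '[0,0,0,0,0,1.8,0,0,0,0,0,0,1,0,0,0,0,0,0,0.4,0,0,0,0,0,0,0,0]'

```text
t: 35.98
ee_pos: [456.5, 198.5, 10.0]
orientation: [-3.134, 0.221, -0.001]
ft_force: [-2.6, -1.3, 13.4]
width: 23.3
grasp_force: 30.0
```

Contact. Release and rise, then check.

>>> jog_arm --increments '[0,0,0,0,0,0,60,0,0,0,0,0,0,60,0,0,0,0,0,0,60,0,0,0,0,0,-15,60,0,0,0,0,0,-40,60,0,0,0,0,0,-45,60,0,0,0,0,0,-50,60,0,0,0,0,0,-50,60,0,0,0,0,0,-40,60,0,0,0,0,0,-30,60,0,0,0,0,0,0,60]'

```text
t: 37.35
ee_pos: [457.4, 198.8, 282.1]
orientation: [-3.131, 0.222, -0.008]
ft_force: [0.6, -0.0, -0.7]
width: 52.8
grasp_force: 0.0
```

>>> jog_arm --increments '[0,0,0,0,45,0,60,0,0,0,0,45,0,60,0,0,0,0,45,0,60,0,0,0,0,45,0,60,0,0,0,0,45,0,60,0,0,0,0,30,0,60,0,0,0,0,0,0,60,0,0,0,0,0,0,60]'

```text
t: 38.35
ee_pos: [419.9, -53.6, 278.4]
orientation: [-3.133, 0.223, 0.002]
ft_force: [-0.2, 0.1, -1.1]
width: 52.5
grasp_force: 0.0
```

```bash
python3 - <<'E'
from h import *
o=get_obs();im=get_image("wrist");T=cam(im,o);W=cloud(im,T)
for n,c,z,t in(("oil",(457,198),82,5),("oilbody",(457,198),40,8),("wide",(536,187),57,4),("narrow",(416,-287),82,4)):
    m=(np.hypot(W[...,0]-c[0],W[...,1]-c[1])<40)&(abs(W[...,2]-z)<t)
    if m.sum()>3:
        print(n,m.sum(),cv2.minEnclosingCircle(W[m][:,:2].astype(np.float32)),np.median(W[m][:,2]))
cv2.imwrite("pics/w11.png",im["pixels"])
E
```

```text
oil 72 ((455.8576354980469, 196.88812255859375), 5.411455154418945) 80.70723957566278
oilbody 210 ((456.09942626953125, 197.53823852539062), 12.201944351196289) 40.86572945796348
wide 559 ((536.291748046875, 186.3048095703125), 28.860883712768555) 57.55907124521963
narrow 334 ((416.0465087890625, -286.3158874511719), 18.752573013305664) 82.42750656719292
```

View pics/w11.png

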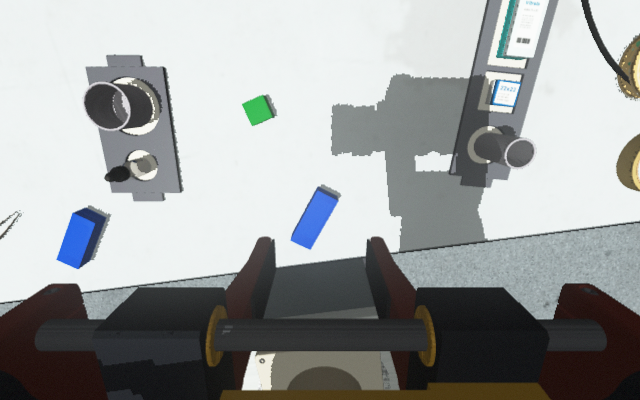

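All five items stand in their wells: wide beaker (120,105), oil (135,168), slide box (525,20), cover box (505,92) and narrow beaker (495,148). The decoys are untouched, so I'm handing in.

```bash
python3 -c "
from workcell import job
print(job.close_job())"
```

```text
the job is handed in; nothing more can be done
None
```

Both microscopy kits are made up and handed in at about 38 s: each of the five items stands upright in its own well, placed in the order listed, and the timer, jar and look-alikes were left alone.

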